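# Close the finish canister with its sealing disk and screw ring

### The job

Close the steel canister on the bench: set the loose sealing disk flat in its mouth, knob up, and let go of it, then put the ring over it and screw the ring on clockwise (seen from above) until it stops, so that it holds the disk pressed down on the sprung seal. Feel gently for the place where the ring's lugs drop into the thread and never force the disk or the ring: a few newtons are enough, 40 N is too much. Leave the other things on the bench where they are.

Things in the scene. Friction and masses are not known exactly. Their poses are not given: they have to be found in the camera images.
- canister: round steel canister, 79 mm across, on a 120 x 120 x 18 mm wooden block fixed to the bench. Origin: centre of the block's underside. Shoulder 70 mm above the bench, then the neck, 45 mm across and 28 mm tall, bore 40 mm. Axes fixed to the block: the thread gaps' centres lie 75 (and 255) degrees counter-clockwise (from above) of its x axis, give or take 22, not measured: feel for them.
- mouth (a point): centre of the canister's mouth at the height of the rim, 98 mm above the bench; z up, x and y as the canister's. The rim is chamfered outside. The seal's face lies 5 mm below this point when free. The neck sits in a rubber bush: it gives when the ring is turned against its stop (8 N m per rad); 0.3 to 0.5 N m against the stop is tight, 1 N m too much.
- thread (a point): on the canister's axis, 4 mm below the rim, level with the flat tops of two opposite thread ramps outside the neck (53 mm across). Between them are two opposite gaps 36 degrees wide. A lug let down in a gap and turned clockwise slides under a ramp, is drawn down 3.5 mm, and meets a hard stop 75 degrees past the gap's centre (last 9 level). Counter-clockwise it meets a wall.
- seal (a joint): how far the sprung rubber seal plate in the mouth is pressed down, m: 0 free, end stop 0.004. 2.25 N start it, plus 1.5 N per mm; about 0.002 to 0.0025 when the ring is screwed home.
- disk_knob (a point): loose steel sealing disk, 37.6 mm across, 8 mm thick, lower edge chamfered, lying on the bench knob up; 50 to 100 g. Round knob 14 mm across at heights 14.5 to 30 mm above the underside, narrower below. The point is on the axis, 19 mm above the underside; z up. Seated on the free seal it is 14 mm above the rim.
- disk: the same sealing disk; origin at the centre of its underside, z up
- ring_centre (a point): loose aluminium screw ring, 65 mm across, 22 mm tall, 60 to 130 g, fluted, lying right way up. The point is on the axis, 11 mm above the underside. With the lugs on top of the ramps it is 7 mm above the rim; dropped into the gaps and resting on the disk, 4 mm below the rim; screwed home, about 6 mm below.
- ring: the same ring; origin at the centre of its underside. Skirt bore 57 mm; the top 4 mm is an inward flange with a 30 mm hole that the disk's knob passes. Two lugs, 7 mm wide and 6 mm tall, stand inward at the bottom of the skirt, to 48 mm across (51 at their foot), on the ring's +x and -x axis; two short raised bars on the flange show where.
- sanding_block: bystander: brown sanding block, 63 x 111 x 36 mm; origin at the centre of its underside
- offcut: bystander: wooden offcut, 50 x 120 x 26 mm; origin at the centre of its underside
- masking_tape: bystander: roll of masking tape, 104 mm across, 24 mm tall; origin at the centre of its underside
Things that resemble listed ones, but are neither listed nor needed, are in the scene too. Of the things that look like the disk, the smallest one is meant.

How it is judged:
On the way, in this order (a step that is already met when the one before it is completed fails the run):
1. the disk lies flat in the mouth, on the seal, and has been let go (horizontal distance between disk_knob and mouth below 0.003 m and z of disk_knob in the frame of mouth below 0.016 m and angle between disk_knob's own z axis and vertical below 0.06 rad and contact force between the fingers and disk below 0.1 N), for 0.2 s.
2. the ring sits over the disk with its lugs dropped into the thread (horizontal distance between ring_centre and mouth below 0.004 m and z of ring_centre in the frame of mouth below -0.0025 m), for 0.1 s.
At the end, for the whole second after the job is handed in: The ring is screwed down over the disk, let go and at rest: its centre within 3 mm of the mouth's axis, level within 0.06 rad and at least 5.8 mm below the rim; the disk is under it, within 3 mm of the axis and level within 0.06 rad, and presses the seal down by more than 1.8 mm (value of joint seal above 0.0018 m and horizontal distance between each of ring_centre, disk_knob and mouth below 0.003 m and z of ring_centre in the frame of mouth below -0.0058 m and angle between each of ring_centre, disk_knob's own z axis and vertical below 0.06 rad and linear speed of ring below 0.01 m/s); the robot touches nothing.
It fails at once if the ring is pressed or jammed against the canister with more than 40 N (contact force between ring and canister above 40 N).
It fails at once if the disk is pressed against the canister with more than 40 N (contact force between disk and canister above 40 N).
It fails at once if the sanding block is moved more than 15 mm (distance of sanding_block from where it was at the start of the episode above 0.015 m).
It fails at once if the offcut is moved more than 15 mm (distance of offcut from where it was at the start of the episode above 0.015 m).
It fails at once if the roll of masking tape is moved more than 15 mm (distance of masking_tape from where it was at the start of the episode above 0.015 m).
It also fails if it takes over 72 s, if anything falls off the work surface, if the arm or the gripper's body presses on something with over 40 N, if the wrist force passes 120 N, or if a joint passes its speed limit or range.

### The arm

A 7-joint arm with a two-finger parallel gripper is mounted at the origin on the work surface; the furniture and walls round the work are solid. World frame = base frame: x ahead of the robot, y to its left, z up, the work surface at z = 0. Lengths are in m, angles in rad, forces in N, time in s.
With the tool pointing down it reaches from about 0.425 to 0.925 m from the base axis. Payload 6.8 kg.
Tool frame: the origin (TCP) lies on the mounting face of the last link; the fingertips stand 173 mm ahead of it and the grasp point (between the pads) lies 155 mm ahead of it; z points along the fingers, y is the line along which they close (so a half turn about z gives the same grasp; the last joint's range is limited). The gripper opens to 85 mm and grips with 20 to 120 N. Pads are 22 mm wide; open, the fingers measure 114 mm over their backs; the gripper's body (76 mm by 85 mm) begins 54 mm behind the grasp point. The pads swing forward as they close: fully open they stand 13 mm farther back than shut.
Start: joints at [-1.405, 0.477, 0.022, 1.555, -0.011, 1.109, -0.083], TCP at [0.183, 0.65, 0.405] pointing down, gripper open.
Joint ranges: [-2.96, 2.96], [-0.34, 2.1], [-1.41, 1.46], [0.24, 2.44], [-1.37, 4.51], [0.17, 1.92], [-2.96, 2.96]. Speed limits (rad/s): [2.39, 2.39, 3.14, 3.14, 3.14, 3.14, 3.14].

### API

Orientations are given as a rotation vector (axis times angle).
In Python, from bench import r gives the robot as it stands.
- The arm moves only by the tool carry_out, never from a script. Its argument "moves" is a list of rows, each a list of 5 numbers: the shift along the tool's x, y, z in m, then the turn about the tool's z in rad, then the finger opening in m, from 0 to 0.0854. In form: [[dx, dy, dz, roll, claw], ...]. A call has exactly 8 rows; each row is the pose to reach, as a shift and turn from the pose commanded when the call began, along the tool's axes at that moment; what a row does not reach only later rows make up. A row lasts 1/10 s, in which the tool goes at most 50 mm and 8.59 degrees, less where a joint would pass 70% of its speed; a pose out of reach is approached as far as the arm can. A call with a gripper value outside its range is refused whole. The fingers move at their own pace and stop on an object; "force" is the grip in N (left out, the last holds). Time passes only in rows, so rows that repeat a pose let the fingers close, or fill a call up. It gives the time, the measured TCP pose, the force, the opening and the grip force at its end, in the units of the state.
- r.get_obs(): the state, without advancing time (a new reading comes with each control period).
- r.grab_frame(name): name is "side" or "top"; returns the picture (384x512x3 uint8, red, green, blue); there is no depth.
- r.calibration(name): a dict with "fx", "fy", "cx", "cy" (pixels), "rvec" (rotation vector, rad) and "tvec" (3), from world to camera coordinates, as OpenCV has them. Camera axes: x right, y down, z forward; pixel columns grow to the right and rows downward; lengths in m; the calibration is good to about 2 mm. A picture is of the moment at which its call begins. calibration takes no time and is no camera call.
- r.hand_in(): hands the job in; it is judged then, once.
The state is a dict: "clock": time; "joints": joint angles; "qvel": joint speeds; "tau": joint torques, N m; "tcp_pos": TCP position; "orientation": TCP orientation; "contact_force": force on the tool from outside, world axes, zero at the start; "moment": the same for the moment, N m; "grip_width": finger opening in m; "gripper_force": force on a finger pad.
Only numpy, scipy, OpenCV 4.12 (cv2) and the standard library are available. Lean on these libraries where they do the work, as an engineer would, in place of code of your own. Each camera call takes 0.05 s, during which the arm holds its last target. There are 200 camera calls.

## Working session

There is one attempt and no reset: what is moved stays moved. The work goes in short steps, Python scripts to look and compute and a tool call to move; the robot and the scene stay as the last step left them, time stands still between calls to the robot, and variables do not carry over. Pictures are saved under pics/ and viewed, at most 10 in all, crops included, and the job is handed in when it is done.

Besides the shell and the picture viewer there is one more tool, called after "Request:" by a JSON object that holds its "op" and its "data", one argument or row to a line. carry_out: Moves the arm, as the interface text tells. Its arguments: {"type":"object","properties":{"moves":{"type":"array","items":{"type":"array","items":{"type":"number"}}},"force":{"type":"number"}},"required":["moves"]}

```bash
ls && mkdir -p pics && python3 - <<'E'
from bench import r
import cv2
o=r.get_obs(); print(o)
for n in("top","side"):
    f=r.grab_frame(n); cv2.imwrite(f"pics/{n}0.png",cv2.cvtColor(f,cv2.COLOR_RGB2BGR)); print(n,r.calibration(n))
a=cv2.imread("pics/top0.png");b=cv2.imread("pics/side0.png")
E
```

```text
pics
{'clock': 0.0, 'joints': array([-1.40506709,  0.47784432,  0.02235386,  1.55644573, -0.01149623,
        1.1092588 , -0.08307988]), 'qvel': array([ 1.99253446e-03,  1.75661438e-03,  2.73450756e-04, -3.83036127e-06,
        1.98570551e-03, -5.95439608e-04,  2.17013958e-04]), 'tau': array([-4.01884399e-04, -5.96457624e+01,  1.60798609e+00, -2.81176829e+01,
        1.25466779e-02,  9.66744090e-03, -3.80907679e-06]), 'tcp_pos': array([0.18246084, 0.64959888, 0.40369844]), 'orientation': array([-4.28725009e-01, -3.11209622e+00,  2.86640736e-03]), 'contact_force': array([ 1.07879139, -0.76631213,  0.49985826]), 'moment': array([ 0.03296002, -0.00311014, -0.03259052]), 'gripper_force': 0.0, 'grip_width': 0.08518454128818015}
top {'fx': 353.8677178091043, 'fy': 353.8677178091043, 'cx': 255.0821666771842, 'cy': 192.95348510916213, 'rvec': array([ 2.04596242, -2.15118228,  0.25385316]), 'tvec': array([0.02738307, 0.63309189, 0.85953623])}
side {'fx': 437.02396573385266, 'fy': 437.02396573385266, 'cx': 258.20906438718004, 'cy': 194.43835568796797, 'rvec': array([ 1.8745009 , -0.56408013,  0.36802267]), 'tvec': array([-0.50339531,  0.19821923,  0.84175589])}
```

View pics/top0.png

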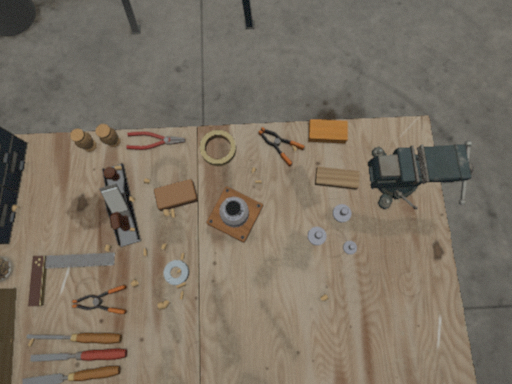

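View pics/side0.png

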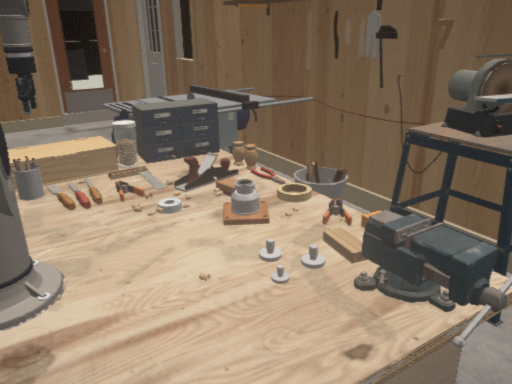

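The top view shows the canister at about (235,210), the ring at (176,272), and disks at (342,213), (317,236) and (350,247). The last is the smallest, so it is the one meant. In the side view it is at (280,276) and the ring at (170,205). Next I enlarge these.

```bash
cat > h.py <<'E'
import numpy as np, cv2
from bench import r
from scipy.spatial.transform import Rotation as R
def cam(n):
    c=r.calibration(n); K=np.array([[c['fx'],0,c['cx']],[0,c['fy'],c['cy']],[0,0,1]]); return K,np.array(c['rvec']),np.array(c['tvec'])
def proj(n,p):
    K,rv,t=cam(n); return cv2.projectPoints(np.float64(p).reshape(-1,1,3),rv,t,K,None)[0].reshape(-1,2)
def unproj(n,px,z):
    K,rv,t=cam(n); M=cv2.Rodrigues(rv)[0]; c=-M.T@t
    d=M.T@np.linalg.inv(K)@np.array([px[0],px[1],1.]); return c+d*(z-c[2])/d[2]
E
python3 - <<'E'
from h import *
a=cv2.imread("pics/top0.png");b=cv2.imread("pics/side0.png")
def crop(im,x,y,w,h,s): return cv2.resize(im[y:y+h,x:x+w],None,fx=s,fy=s,interpolation=cv2.INTER_CUBIC)
def tile(im,x,y): return crop(im,x,y,64,64,4)
T=np.hstack([tile(a,205,180),tile(a,318,205),tile(a,145,240)])
S=np.hstack([tile(b,213,165),tile(b,250,235),tile(b,140,175)])
cv2.imwrite("pics/m.png",np.vstack([T,S]))
for n,px,z in [("top",(235,208),.098),("top",(350,247),.03),("top",(176,272),.022),("top",(342,213),.03),("top",(317,236),.03),("side",(245,184),.098),("side",(280,268),.03),("side",(170,203),.022),("top",(218,148),.024),("top",(176,195),.036),("top",(338,177),.026)]:
    p=unproj(n,px,z); print(n,px,p.round(4),np.hypot(*p[:2]).round(3))
E
```

```text
top (235, 208) [0.5913 0.049  0.098 ] 0.593
top (350, 247) [ 0.4833 -0.2508  0.03  ] 0.545
top (176, 272) [0.4415 0.2153 0.022 ] 0.491
top (342, 213) [ 0.5762 -0.2393  0.03  ] 0.624
top (317, 236) [ 0.517  -0.1654  0.03  ] 0.543
side (245, 184) [0.5878 0.0418 0.098 ] 0.589
side (280, 268) [ 0.4843 -0.259   0.03  ] 0.549
side (170, 203) [0.4428 0.2103 0.022 ] 0.49
top (218, 148) [0.7839 0.0949 0.024 ] 0.79
top (176, 195) [0.6481 0.2126 0.036 ] 0.682
top (338, 177) [ 0.6797 -0.2402  0.026 ] 0.721
```

View pics/m.png

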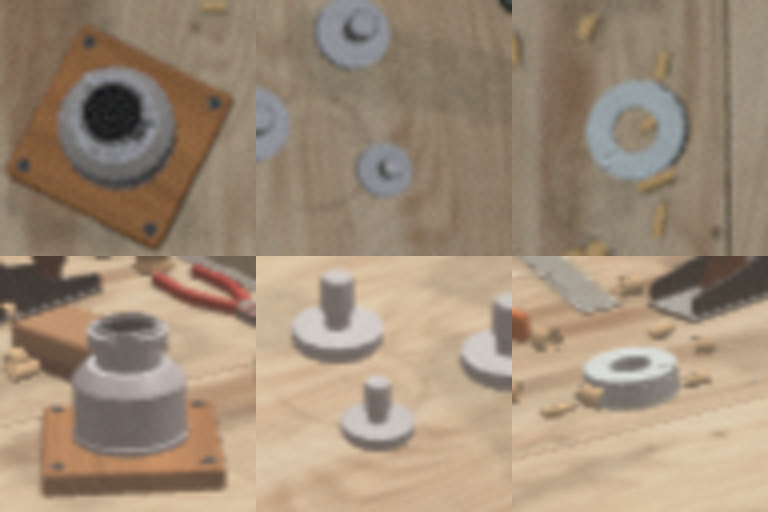

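```bash
python3 - <<'E'
from h import *
from scipy.optimize import least_squares
M={"mouth":[("top",(232.6,207.1),.098),("side",(244.4,181.4),.098)],
"disk":[("top",(349.9,247.0),.008),("top",(351.4,246.9),.03),("side",(280,275.25),.008),("side",(279.9,265.9),.03)],
"ring":[("top",(175.6,272.1),.022),("side",(169.4,201.6),.022)]}
for k,v in M.items():
    for n,px,z in v: print(k,n,z,unproj(n,px,z).round(4))
    s=least_squares(lambda q:np.concatenate([proj(n,[q[0],q[1],z])[0]-px for n,px,z in v]),[.5,0.]); print('  fit',s.x.round(4),s.fun.round(2))
c=[unproj("top",(205+(x+.5)/4-.5,180+(y+.5)/4-.5),.018)[:2] for x,y in [(87,28),(232,100),(157,245),(10,172)]]
c=np.array(c);print('block',c.mean(0).round(4),[ (np.hypot(*(c[i-3]-c[i])).round(4),np.degrees(np.arctan2(*(c[i-3]-c[i])[::-1])).round(1)) for i in range(4)])
o=r.get_obs(); print(R.from_rotvec(o['orientation']).as_matrix().round(4))
# sharp crops of ring and mouth
T=cv2.imread("pics/top0.png");S=cv2.imread("pics/side0.png")
for n in range(6):
    pass
acc=[np.float32(r.grab_frame("top")) for _ in range(6)]; acs=[np.float32(r.grab_frame("side")) for _ in range(6)]
A=np.mean(acc,0)[...,::-1];B=np.mean(acs,0)[...,::-1]
def t(im,x,y,w):
    c=cv2.resize(im[y:y+w,x:x+w],(390,290*w//w) if 0 else (290,290),interpolation=cv2.INTER_CUBIC)
    lo,hi=np.percentile(c,(2,99.5)); return np.clip((c-lo)/(hi-lo)*255,0,255)
cv2.imwrite("pics/n.png",np.vstack([np.hstack([t(A,215,190,36),t(A,160,256,32)]),np.hstack([t(B,226,166,40),t(B,152,185,36)])]))
E
```

```text
mouth top 0.098 [0.594 0.055 0.098]
mouth side 0.098 [0.5971 0.0601 0.098 ]
  fit [0.5943 0.0554] [-0.19 -0.12  0.    0.69]
disk top 0.008 [ 0.4849 -0.2565  0.008 ]
disk top 0.03 [ 0.4834 -0.2546  0.03  ]
disk side 0.008 [ 0.4894 -0.2521  0.008 ]
disk side 0.03 [ 0.4889 -0.2523  0.03  ]
  fit [ 0.4863 -0.2549] [-0.64 -0.48 -0.01 -1.09 -0.46  1.08 -0.32  0.93]
ring top 0.022 [0.4413 0.2163 0.022 ]
ring side 0.022 [0.4455 0.2211 0.022 ]
  fit [0.4425 0.2166] [-0.1  -0.46 -0.36  0.72]
block [0.5919 0.0534] [(np.float64(0.1143), np.float64(-119.8)), (np.float64(0.1129), np.float64(150.0)), (np.float64(0.1131), np.float64(60.9)), (np.float64(0.1143), np.float64(-29.4))]
[[-9.628e-01  2.704e-01 -3.000e-04]
 [ 2.704e-01  9.628e-01 -1.600e-03]
 [-1.000e-04 -1.600e-03 -1.000e+00]][ WARN:0@3.233] global loadsave.cpp:1063 imwrite_ Unsupported depth image for selected encoder is fallbacked to CV_8U.
```

View pics/n.png

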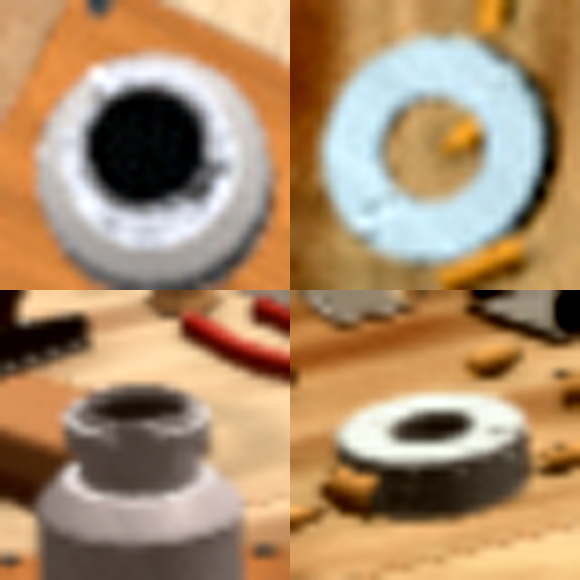

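The top crop shows the thread gaps on the line from (100,78) to (207,180), about 47° world. The ring's bars lie along lower-left (375,210), so its lugs are at about 135° world. I head for the disk now, going round the base.

Request:
{"op": "carry_out", "data": {
  "moves": [
    [-0.31,-0.25,0,0,0.085],
    [-0.31,-0.25,0,0,0.085],
    [-0.31,-0.25,0,0,0.085],
    [-0.31,-0.25,0,0,0.085],
    [-0.31,-0.25,0,0,0.085],
    [-0.31,-0.25,0,0,0.085],
    [-0.31,-0.25,0,0,0.085],
    [-0.31,-0.25,0,0,0.085]
  ],
  "force": 20
}}

```text
clock: 1.5
tcp_pos: [0.4143, 0.3233, 0.4051]
orientation: [0.429, 3.112, 0.001]
contact_force: [1.8, -0.4, -0.5]
grip_width: 0.0847
gripper_force: 0.0
```

```bash
python3 - <<'E'
from h import *
o=r.get_obs(); print(o['joints'].round(3),o['tcp_pos'].round(4),o['orientation'].round(4)); print(R.from_rotvec(o['orientation']).as_matrix().round(4))
E
```

```text
[-0.916  0.23   0.159  1.92  -0.043  0.995  0.558] [0.4143 0.3233 0.4051] [4.2920e-01 3.1116e+00 1.1000e-03]
[[-9.627e-01  2.707e-01  6.000e-04]
 [ 2.707e-01  9.627e-01  6.000e-04]
 [-4.000e-04  8.000e-04 -1.000e+00]]
```

Request:
{"op": "carry_out", "data": {
  "moves": [
    [-0.155,-0.37,0,0,0.045],
    [-0.155,-0.37,0,0,0.045],
    [-0.155,-0.37,0,0,0.045],
    [-0.155,-0.37,0,0,0.045],
    [-0.155,-0.37,0,0,0.045],
    [-0.155,-0.37,0,0,0.045],
    [-0.155,-0.37,0,0,0.045],
    [-0.155,-0.37,0,0,0.045]
  ]
}}

```text
clock: 2.3
tcp_pos: [0.4622, -0.0737, 0.4052]
orientation: [0.428, 3.111, 0.001]
contact_force: [1.4, 0.1, 0.9]
grip_width: 0.0451
gripper_force: 0.0
```

Request:
{"op": "carry_out", "data": {
  "moves": [
    [-0.071,-0.169,0,0,0.045],
    [-0.071,-0.169,0,0,0.045],
    [-0.071,-0.169,0,0,0.045],
    [-0.071,-0.169,0.05,0,0.045],
    [-0.071,-0.169,0.1,0,0.045],
    [-0.071,-0.169,0.14,0,0.045],
    [-0.071,-0.169,0.14,0,0.045],
    [-0.071,-0.169,0.14,0,0.045]
  ]
}}

```text
clock: 3.1
tcp_pos: [0.4852, -0.2537, 0.2652]
orientation: [-0.429, -3.111, 0.0]
contact_force: [1.2, -0.6, 1.2]
grip_width: 0.0454
gripper_force: 0.0
```

```bash
cat > look.py <<'E'
import sys
from h import *
# look.py name  camx camy w camx camy w : top & side crops
n=sys.argv[1]; v=list(map(int,sys.argv[2:8]))
o=r.get_obs(); print(o['joints'].round(3),o['tcp_pos'].round(4),R.from_rotvec(o['orientation']).as_matrix().round(4).tolist(),o['contact_force'].round(1),o['moment'].round(2))
def t(c,x,y,w): 
    f=np.mean([np.float32(r.grab_frame(c)) for _ in range(2)],0)[...,::-1].clip(0,255).astype(np.uint8)
    return cv2.resize(f[y:y+w,x:x+w],(400,400),interpolation=cv2.INTER_CUBIC)
cv2.imwrite(f"pics/{n}.png",np.hstack([t("top",*v[:3]),t("side",*v[3:])]))
E
python3 look.py d1 320 215 60 245 225 70
```

```text
[-0.01   0.489  0.485  2.005 -0.335  0.727  1.977] [ 0.4852 -0.2537  0.2652] [[-0.9627, 0.2706, -0.0012], [0.2706, 0.9627, 0.0001], [0.0012, -0.0002, -1.0]] [ 1.2 -0.6  1.2] [0.03 0.   0.03]
```

View pics/d1.png

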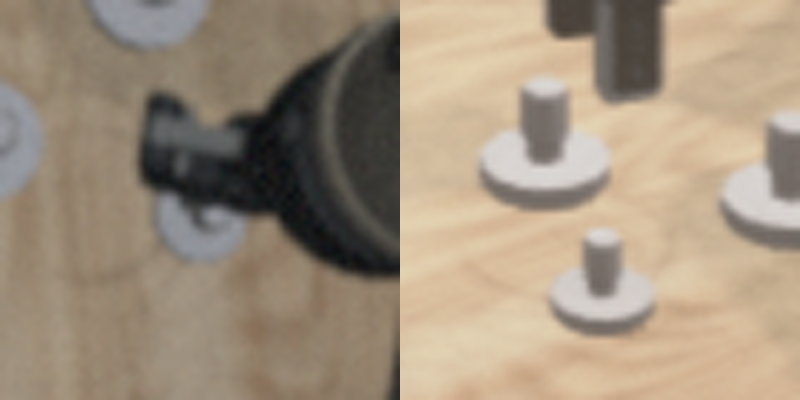

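The side crop shows the disk and knob clear below the open fingers, and the neighbouring disks are out of the way. I descend and grip.

Request:
{"op": "carry_out", "data": {
  "moves": [
    [0,0,0.04,0,0.045],
    [0,0,0.07,0,0.045],
    [0,0,0.081,0,0.045],
    [0,0,0.081,0,0.045],
    [0,0,0.081,0,0.005],
    [0,0,0.081,0,0.005],
    [0,0,0.081,0,0.005],
    [0,0,0.081,0,0.005]
  ],
  "force": 20
}}

```text
clock: 4.1
tcp_pos: [0.4858, -0.254, 0.1854]
orientation: [0.429, 3.109, -0.001]
contact_force: [-0.2, 0.8, 7.4]
grip_width: 0.013
gripper_force: 19.6
```

Request:
{"op": "carry_out", "data": {
  "moves": [
    [0,0,0,0,0.03],
    [0,0,-0.002,0,0.03],
    [0,0,-0.002,0.15,0.03],
    [0,0,-0.002,0.3,0.03],
    [0,0,-0.002,0.45,0.03],
    [0,0,-0.002,0.6,0.03],
    [0,0,-0.002,0.75,0.03],
    [0,0,-0.002,0.9,0.03]
  ]
}}

```text
clock: 4.9
tcp_pos: [0.4851, -0.2534, 0.1859]
orientation: [1.747, 2.611, 0.0]
contact_force: [-0.1, -0.5, -0.8]
grip_width: 0.0298
gripper_force: 0.0
```

Request:
{"op": "carry_out", "data": {
  "moves": [
    [0,0,0,0.15,0.03],
    [0,0,0,0.3,0.03],
    [0,0,0,0.45,0.03],
    [0,0,0,0.6,0.03],
    [0,0,0,0.67,0.03],
    [0,0,0,0.67,0.005],
    [0,0,0,0.67,0.005],
    [0,0,0,0.67,0.005]
  ]
}}

```text
clock: 5.7
tcp_pos: [0.4851, -0.2534, 0.1858]
orientation: [-2.501, -1.9, -0.001]
contact_force: [1.0, 1.1, 0.4]
grip_width: 0.0123
gripper_force: 19.5
```

Request:
{"op": "carry_out", "data": {
  "moves": [
    [0,0,-0.002,0,0.005],
    [0,0,-0.01,0,0.005],
    [0,0,-0.04,0,0.005],
    [0,0,-0.09,0,0.005],
    [0,0,-0.12,0,0.005],
    [0,0,-0.12,0,0.005],
    [0,0,-0.12,0,0.005],
    [0,0,-0.12,0,0.005]
  ]
}}

```text
clock: 6.5
tcp_pos: [0.4847, -0.2531, 0.3049]
orientation: [-2.502, -1.898, 0.001]
contact_force: [0.0, 1.2, -1.0]
grip_width: 0.0127
gripper_force: 19.6
```

```bash
python3 - <<'E'
from h import *
o=r.get_obs(); print(o['joints'].round(3),o['tcp_pos'].round(4)); Rm=R.from_rotvec(o['orientation']).as_matrix(); print(Rm.round(4)); print(o['contact_force'].round(2),o['moment'].round(3),o['grip_width'])
print(Rm.T@(np.array([.5943,.0552,0])-[*o['tcp_pos'][:2],0]))
E
```

```text
[-0.368  0.598  1.009  2.    -0.649  0.908  0.716] [ 0.4847 -0.2531  0.3049]
[[ 2.694e-01  9.630e-01 -1.300e-03]
 [ 9.630e-01 -2.694e-01  1.000e-03]
 [ 6.000e-04 -1.500e-03 -1.000e+00]]
[ 0.03  1.16 -1.04] [-0.034 -0.011  0.018] 0.012685294262160888
[3.26417821e-01 2.25179744e-02 1.67361684e-04]
```

Request:
{"op": "carry_out", "data": {
  "moves": [
    [0.045,0.003,0,0,0.005],
    [0.09,0.006,0,0,0.005],
    [0.135,0.009,0,0,0.005],
    [0.18,0.012,0,0,0.005],
    [0.225,0.015,0,0,0.005],
    [0.27,0.018,0,0,0.005],
    [0.31,0.021,0,0,0.005],
    [0.3265,0.0225,0,0,0.005]
  ]
}}

```text
clock: 7.3
tcp_pos: [0.5954, 0.0598, 0.3037]
orientation: [-2.495, -1.905, 0.003]
contact_force: [-0.8, -0.3, -0.1]
grip_width: 0.0133
gripper_force: 19.6
```

Request:
{"op": "carry_out", "data": {
  "moves": [
    [0,0,0.006,0,0.005],
    [0,0,0.012,0,0.005],
    [0,0,0.014,0,0.005],
    [0,0,0.014,0,0.005],
    [0,0,0.014,0,0.005],
    [0,0,0.014,0,0.005],
    [0,0,0.014,0,0.005],
    [0,0,0.014,0,0.005]
  ]
}}

```text
clock: 8.1
tcp_pos: [0.5948, 0.0548, 0.2919]
orientation: [2.503, 1.898, 0.001]
contact_force: [-0.3, -0.4, -0.5]
grip_width: 0.013
gripper_force: 19.6
```

```bash
python3 look.py d2 210 185 50 222 155 46
```

```text
[-0.886  0.711  1.004  1.89  -0.735  0.964  0.19 ] [0.5948 0.0548 0.2919] [[0.2697, 0.9629, 0.0003], [0.9629, -0.2697, 0.0002], [0.0003, 0.0002, -1.0]] [-0.3 -0.4 -0.5] [-0.04 -0.01 -0.02]
```

View pics/d2.png

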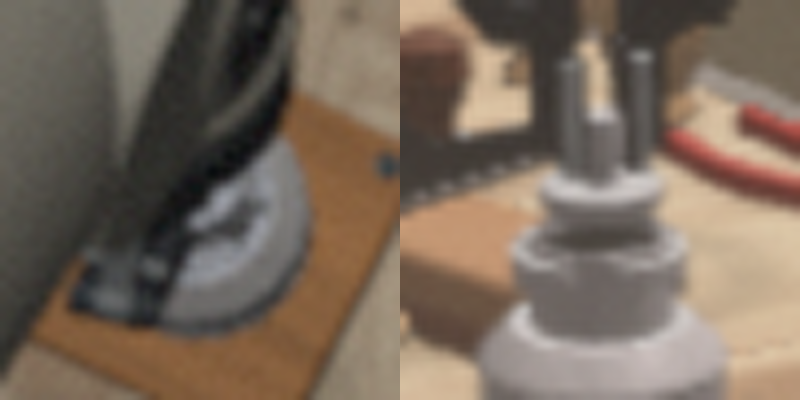

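The side crop shows the held disk (x 541–663, centre 602) over the neck and thread (511–687, centre 599), so laterally it is within about 1 mm. I check depth numerically with a column profile.

```bash
python3 - <<'E'
from h import *
im=cv2.cvtColor(cv2.imread("pics/d2.png"),cv2.COLOR_BGR2GRAY).astype(float)
o=r.get_obs(); p=o['tcp_pos']; 
s=400/46
def c(P): q=proj("side",P); return ((q-[222,155]+.5)*s-.5+[400,0]).round(0)
th=np.linspace(0,2*np.pi,73)
def circ(z,rad,ctr=p): 
    q=c(np.c_[ctr[0]+rad*np.cos(th),ctr[1]+rad*np.sin(th),np.full(73,z)]); return 'x',q[:,0].min(),q[:,0].max(),'y',q[:,1].min(),q[:,1].max()
u=p[2]-.1858
for n,z,a in [("disktop",u+.008,.0188),("diskbot",u,.0188),("bore",.098,.020),("rimout",.098,.0225),("thr",.094,.0265),("shoulder",.070,.0225),("shoulderOut",.065,.0395)]: print(n,circ(z,a))
for x in (570,585,600,615,630): print(x,[int(v) for v in im[140:350:5,x-2:x+3].mean(1)])
print('row250',[int(v) for v in im[235:245,490:710:5].mean(0)])
print('row285',[int(v) for v in im[283:290,490:710:5].mean(0)])
E
```

```text
disktop ('x', np.float64(537.0), np.float64(662.0), 'y', np.float64(170.0), np.float64(210.0))
diskbot ('x', np.float64(538.0), np.float64(663.0), 'y', np.float64(195.0), np.float64(236.0))
bore ('x', np.float64(535.0), np.float64(667.0), 'y', np.float64(218.0), np.float64(262.0))
rimout ('x', np.float64(526.0), np.float64(675.0), 'y', np.float64(215.0), np.float64(265.0))
thr ('x', np.float64(514.0), np.float64(689.0), 'y', np.float64(223.0), np.float64(282.0))
shoulder ('x', np.float64(529.0), np.float64(677.0), 'y', np.float64(300.0), np.float64(353.0))
shoulderOut ('x', np.float64(474.0), np.float64(733.0), 'y', np.float64(296.0), np.float64(389.0))
570 [95, 93, 92, 90, 91, 93, 105, 120, 152, 184, 201, 190, 157, 119, 104, 96, 98, 94, 86, 76, 72, 76, 96, 119, 124, 119, 120, 119, 116, 110, 105, 102, 102, 102, 102, 102, 101, 101, 104, 119, 145, 169]
585 [86, 87, 85, 85, 86, 84, 89, 100, 129, 159, 186, 189, 166, 131, 111, 96, 95, 87, 79, 71, 69, 71, 87, 105, 109, 103, 102, 102, 102, 102, 101, 102, 102, 101, 100, 101, 100, 99, 100, 111, 132, 159]
600 [101, 101, 101, 100, 98, 96, 96, 9
[... 310 characters left out ...]
2, 103, 104, 105, 104, 104, 105, 105, 106, 106, 117, 140, 166]
630 [72, 72, 73, 71, 73, 87, 122, 166, 198, 197, 199, 188, 157, 122, 106, 97, 96, 87, 78, 73, 80, 95, 116, 130, 143, 145, 132, 116, 108, 104, 107, 106, 105, 105, 106, 107, 108, 109, 113, 127, 153, 176]
row250 [159, 160, 161, 162, 164, 167, 167, 162, 149, 132, 120, 106, 97, 87, 82, 77, 73, 71, 70, 69, 69, 70, 70, 70, 70, 71, 73, 76, 80, 82, 85, 87, 100, 116, 139, 158, 172, 183, 191, 189, 181, 178, 179, 180]
row285 [110, 115, 119, 123, 120, 113, 107, 104, 102, 102, 102, 103, 103, 103, 103, 106, 109, 107, 104, 102, 101, 101, 102, 103, 102, 102, 104, 104, 105, 105, 107, 111, 115, 117, 120, 120, 117, 119, 126, 145, 164, 179, 185, 185]
```

Request:
{"op": "carry_out", "data": {
  "moves": [
    [0,0,0.003,0,0.005],
    [0,0,0.005,0,0.005],
    [0,0,0.007,0,0.005],
    [0,0,0.008,0,0.005],
    [0,0,0.009,0,0.005],
    [0,0,0.0095,0,0.005],
    [0,0,0.0095,0,0.005],
    [0,0,0.0095,0,0.005]
  ]
}}

```text
clock: 9.1
tcp_pos: [0.5948, 0.0548, 0.2823]
orientation: [-2.503, -1.898, -0.0]
contact_force: [1.0, -0.3, -0.7]
grip_width: 0.0129
gripper_force: 19.6
```

```bash
cat > st.py <<'E'
from h import *
L=[]
for _ in range(1): L.append(r.get_obs())
o=L[-1]; Rm=R.from_rotvec(o['orientation']).as_matrix()
print('t',o['clock'],'p',o['tcp_pos'].round(4),'j7',o['joints'][6].round(3),'yawx',np.degrees(np.arctan2(Rm[1,0],Rm[0,0])).round(1),'tilt',Rm[:2,2].round(4),'Fw',o['contact_force'].round(2),'Ft',(Rm.T@o['contact_force']).round(2),'Mw',o['moment'].round(3),'w',round(o['grip_width'],4),'gf',o['gripper_force'])
E
python3 st.py
```

```text
t 9.1 p [0.5948 0.0548 0.2823] j7 0.199 yawx 74.4 tilt [0.0001 0.0001] Fw [ 1.05 -0.26 -0.66] Ft [0.03 1.08 0.66] Mw [-0.074  0.016 -0.012] w 0.0129 gf 19.613099992275238
```

Request:
{"op": "carry_out", "data": {
  "moves": [
    [0,0,0.0005,0,0.005],
    [0,0,0.001,0,0.005],
    [0,0,0.0015,0,0.005],
    [0,0,0.002,0,0.005],
    [0,0,0.002,0,0.005],
    [0,0,0.002,0,0.005],
    [0,0,0.002,0,0.005],
    [0,0,0.002,0,0.005]
  ]
}}

```text
clock: 9.9
tcp_pos: [0.5947, 0.0548, 0.2802]
orientation: [-2.503, -1.898, 0.0]
contact_force: [-0.2, 0.3, -0.1]
grip_width: 0.0134
gripper_force: 19.6
```

```bash
python3 st.py
```

```text
t 9.9 p [0.5947 0.0548 0.2802] j7 0.2 yawx 74.4 tilt [-0.0001  0.0001] Fw [-0.19  0.27 -0.14] Ft [ 0.21 -0.26  0.14] Mw [ 0.046  0.051 -0.009] w 0.0134 gf 19.62717443704605
```

Request:
{"op": "carry_out", "data": {
  "moves": [
    [0,0,0.0005,0,0.005],
    [0,0,0.001,0,0.005],
    [0,0,0.0015,0,0.005],
    [0,0,0.002,0,0.005],
    [0,0,0.002,0,0.005],
    [0,0,0.002,0,0.005],
    [0,0,0.002,0,0.005],
    [0,0,0.002,0,0.005]
  ]
}}

```text
clock: 10.7
tcp_pos: [0.5948, 0.0548, 0.2785]
orientation: [-2.503, -1.898, -0.001]
contact_force: [-1.9, 1.8, 4.6]
grip_width: 0.0129
gripper_force: 20.0
```

```bash
python3 st.py
```

```text
t 10.7 p [0.5948 0.0548 0.2785] j7 0.202 yawx 74.4 tilt [0.0003 0.0004] Fw [-1.91  1.79  4.61] Ft [ 1.21 -2.32 -4.61] Mw [0.267 0.443 0.001] w 0.0129 gf 20.004703402519226
```

Request:
{"op": "carry_out", "data": {
  "moves": [
    [0.0003,-0.0005,0,0,0.005],
    [0.0005,-0.0009,0,0,0.005],
    [0.0005,-0.0009,0,0,0.005],
    [0.0005,-0.0009,0,0,0.005],
    [0.0005,-0.0009,0.0005,0,0.005],
    [0.0005,-0.0009,0.0005,0,0.005],
    [0.0005,-0.0009,0.0005,0,0.005],
    [0.0005,-0.0009,0.0005,0,0.005]
  ]
}}

```text
clock: 11.5
tcp_pos: [0.5941, 0.0555, 0.2778]
orientation: [2.503, 1.898, 0.0]
contact_force: [1.4, -1.4, 3.2]
grip_width: 0.0133
gripper_force: 19.9
```

```bash
python3 st.py
```

```text
t 11.5 p [0.5941 0.0555 0.2778] j7 0.202 yawx 74.4 tilt [ 0.0004 -0.0001] Fw [ 1.42 -1.39  3.2 ] Ft [-0.96  1.74 -3.2 ] Mw [-0.198 -0.325 -0.047] w 0.0133 gf 19.855137169361115
```

Request:
{"op": "carry_out", "data": {
  "moves": [
    [-0.0002,0.0005,0,0,0.005],
    [-0.0002,0.0005,0,0,0.005],
    [-0.0002,0.0005,0,0,0.005],
    [-0.0002,0.0005,0,0,0.02],
    [-0.0002,0.0005,0,0,0.03],
    [-0.0002,0.0005,0,0,0.03],
    [-0.0002,0.0005,0,0,0.03],
    [-0.0002,0.0005,0,0,0.03]
  ]
}}

```text
clock: 12.3
tcp_pos: [0.5944, 0.0553, 0.2776]
orientation: [-2.503, -1.898, 0.0]
contact_force: [0.1, 0.2, 0.3]
grip_width: 0.0303
gripper_force: 0.0
```

Request:
{"op": "carry_out", "data": {
  "moves": [
    [0,0,-0.02,0,0.03],
    [0,0,-0.06,0,0.03],
    [0,0,-0.1,0,0.03],
    [0.03,-0.01,-0.1,0,0.03],
    [0.07,-0.04,-0.1,0,0.03],
    [0.1,-0.07,-0.1,0,0.03],
    [0.1,-0.1,-0.1,0,0.03],
    [0.1,-0.12,-0.1,0,0.03]
  ]
}}

```text
clock: 13.1
tcp_pos: [0.5042, 0.1856, 0.3772]
orientation: [-2.5, -1.902, 0.002]
contact_force: [-0.8, 0.4, -0.2]
grip_width: 0.0297
gripper_force: 0.0
```

```bash
python3 st.py; python3 look.py d3 205 180 60 222 155 46
```

```text
t 13.1 p [0.5042 0.1856 0.3772] j7 -0.128 yawx 74.5 tilt [-0.0014 -0.0001] Fw [-0.77  0.36 -0.18] Ft [ 0.14 -0.84  0.18] Mw [ 0.051 -0.017 -0.03 ] w 0.0297 gf 0.0
[-1.349  0.553  1.22   1.963 -0.602  1.057 -0.128] [0.5042 0.1856 0.3772] [[0.2667, 0.9638, -0.0014], [0.9638, -0.2667, -0.0001], [-0.0005, -0.0013, -1.0]] [-0.8  0.4 -0.2] [ 0.05 -0.02 -0.03]
```

View pics/d3.png

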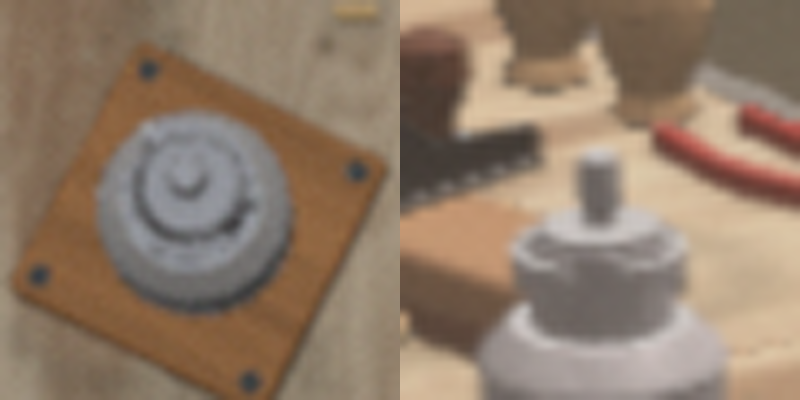

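The disk sits flat in the mouth: knob at about (187,182) in the top crop, and level in the side crop. Next the ring, at about (0.442, 0.2185).

Request:
{"op": "carry_out", "data": {
  "moves": [
    [0.015,-0.069,0,-0.15,0.085],
    [0.015,-0.069,0.02,-0.3,0.085],
    [0.015,-0.069,0.06,-0.45,0.085],
    [0.015,-0.069,0.1,-0.6,0.085],
    [0.015,-0.069,0.14,-0.62,0.085],
    [0.015,-0.069,0.15,-0.62,0.085],
    [0.015,-0.069,0.15,-0.62,0.085],
    [0.015,-0.069,0.15,-0.62,0.085]
  ],
  "force": 20
}}

```text
clock: 14.1
tcp_pos: [0.4449, 0.2165, 0.229]
orientation: [1.807, 2.568, 0.002]
contact_force: [-1.0, -0.7, 0.1]
grip_width: 0.0849
gripper_force: 0.0
```

```bash
python3 st.py; python3 look.py d4 140 235 70 130 160 70
```

```text
t 14.1 p [0.4449 0.2165 0.229 ] j7 0.452 yawx 109.8 tilt [0.002  0.0005] Fw [-0.97 -0.68  0.11] Ft [-0.31 -1.14 -0.11] Mw [-0.046  0.002  0.03 ] w 0.0849 gf 0.0
[-1.215  0.595  0.827  2.159 -0.712  0.682  0.452] [0.4449 0.2165 0.229 ] [[-0.3379, 0.9412, 0.002], [0.9412, 0.3379, 0.0005], [-0.0003, 0.0021, -1.0]] [-1.  -0.7  0.1] [-0.05  0.    0.03]
```

View pics/d4.png

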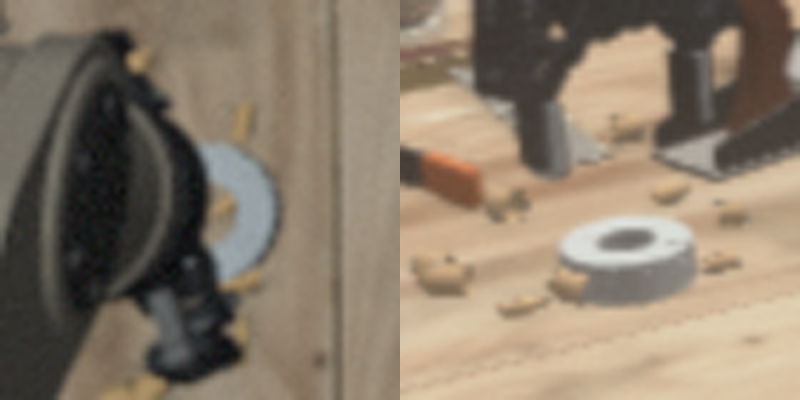

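The fingers straddle the ring, which is at about (628,240) in the side crop. I descend and grip.

Request:
{"op": "carry_out", "data": {
  "moves": [
    [0.002,-0.001,0.02,0,0.085],
    [0.002,-0.001,0.04,0,0.085],
    [0.002,-0.001,0.05,0,0.085],
    [0.002,-0.001,0.0575,0,0.085],
    [0.002,-0.001,0.0575,0,0.085],
    [0.002,-0.001,0.0575,0,0.05],
    [0.002,-0.001,0.0575,0,0.05],
    [0.002,-0.001,0.0575,0,0.05]
  ]
}}

```text
clock: 15.1
tcp_pos: [0.4422, 0.2184, 0.171]
orientation: [1.805, 2.571, 0.002]
contact_force: [-1.6, -0.3, 7.2]
grip_width: 0.0647
gripper_force: 21.9
```

```bash
python3 st.py
```

```text
t 15.1 p [0.4422 0.2184 0.171 ] j7 0.543 yawx 109.9 tilt [0.0009 0.0008] Fw [-1.56 -0.33  7.15] Ft [ 0.23 -1.57 -7.15] Mw [-0.201  0.255  0.056] w 0.0647 gf 21.94116380568511
```

Request:
{"op": "carry_out", "data": {
  "moves": [
    [0,0,0,0,0.085],
    [0,0,0,0,0.085],
    [0,0,-0.001,-0.15,0.085],
    [0,0,-0.001,-0.3,0.085],
    [0,0,-0.001,-0.45,0.085],
    [0,0,-0.001,-0.6,0.085],
    [0,0,-0.001,-0.75,0.085],
    [0,0,-0.001,-0.9,0.085]
  ]
}}

```text
clock: 15.9
tcp_pos: [0.4418, 0.2184, 0.1712]
orientation: [0.497, 3.102, 0.0]
contact_force: [0.2, 0.5, -0.8]
grip_width: 0.0853
gripper_force: 0.0
```

Request:
{"op": "carry_out", "data": {
  "moves": [
    [0,0,0,-0.15,0.085],
    [0,0,0,-0.3,0.085],
    [0,0,0,-0.45,0.085],
    [0,0,0,-0.6,0.085],
    [0,0,0,-0.67,0.085],
    [0,0,0,-0.67,0.05],
    [0,0,0,-0.67,0.05],
    [0,0,0,-0.67,0.05]
  ]
}}

```text
clock: 16.7
tcp_pos: [0.4419, 0.2184, 0.1714]
orientation: [0.538, -3.095, 0.0]
contact_force: [-1.3, -1.4, 5.0]
grip_width: 0.0645
gripper_force: 21.6
```

```bash
python3 st.py
```

```text
t 16.7 p [0.4419 0.2184 0.1714] j7 1.67 yawx -160.3 tilt [-0. -0.] Fw [-1.28 -1.36  5.04] Ft [ 1.66 -0.85 -5.04] Mw [-0.076  0.233 -0.088] w 0.0645 gf 21.587473444665193
```

Request:
{"op": "carry_out", "data": {
  "moves": [
    [0,0,-0.02,0,0.05],
    [0,0,-0.06,0,0.05],
    [0,0,-0.1,0,0.05],
    [0,0,-0.149,0.1,0.05],
    [-0.02,-0.045,-0.149,0.25,0.05],
    [-0.04,-0.09,-0.149,0.4,0.05],
    [-0.06,-0.135,-0.149,0.55,0.05],
    [-0.078,-0.18,-0.149,0.7,0.05]
  ],
  "force": 25
}}

```text
clock: 17.5
tcp_pos: [0.5772, 0.0748, 0.3203]
orientation: [0.562, 3.091, 0.001]
contact_force: [1.2, -0.1, -1.2]
grip_width: 0.0641
gripper_force: 29.6
```

```bash
python3 st.py; python3 - <<'E'
from h import *
o=r.get_obs(); Rm=R.from_rotvec(o['orientation']).as_matrix(); print(o['joints'].round(2),(Rm.T@(np.array([.5945,.0552,o['tcp_pos'][2]])-o['tcp_pos'])).round(4))
E
```

```text
t 17.5 p [0.5772 0.0748 0.3203] j7 1.322 yawx 159.4 tilt [0.0005 0.0005] Fw [ 1.22 -0.13 -1.18] Ft [-1.18  0.31  1.18] Mw [ 0.046 -0.051 -0.01 ] w 0.0641 gf 29.602106006786926
[-0.72  0.49  0.65  1.89 -0.38  0.88  1.32] [-0.023  -0.0123 -0.    ]
```

Request:
{"op": "carry_out", "data": {
  "moves": [
    [-0.024,-0.0123,0,0.15,0.05],
    [-0.024,-0.0123,0,0.225,0.05],
    [-0.024,-0.0123,0,0.225,0.05],
    [-0.024,-0.0123,0.02,0.225,0.05],
    [-0.024,-0.0123,0.04,0.225,0.05],
    [-0.024,-0.0123,0.045,0.225,0.05],
    [-0.024,-0.0123,0.045,0.225,0.05],
    [-0.024,-0.0123,0.045,0.225,0.05]
  ]
}}

```text
clock: 18.3
tcp_pos: [0.5947, 0.056, 0.2759]
orientation: [0.895, 3.011, 0.001]
contact_force: [0.5, 0.8, -1.1]
grip_width: 0.0644
gripper_force: 29.6
```

```bash
python3 st.py; python3 look.py d5 205 180 60 215 145 56
```

```text
t 18.3 p [0.5947 0.056  0.2759] j7 1.219 yawx 146.9 tilt [0.0007 0.0003] Fw [ 0.46  0.85 -1.14] Ft [0.08 0.96 1.14] Mw [-0.015 -0.014 -0.052] w 0.0644 gf 29.570910612819716
[-0.677  0.585  0.654  1.888 -0.474  0.827  1.219] [0.5947 0.056  0.2759] [[-0.8376, 0.5462, 0.0007], [0.5462, 0.8376, 0.0003], [-0.0004, 0.0006, -1.0]] [ 0.5  0.8 -1.1] [-0.02 -0.01 -0.05]
```

View pics/d5.png

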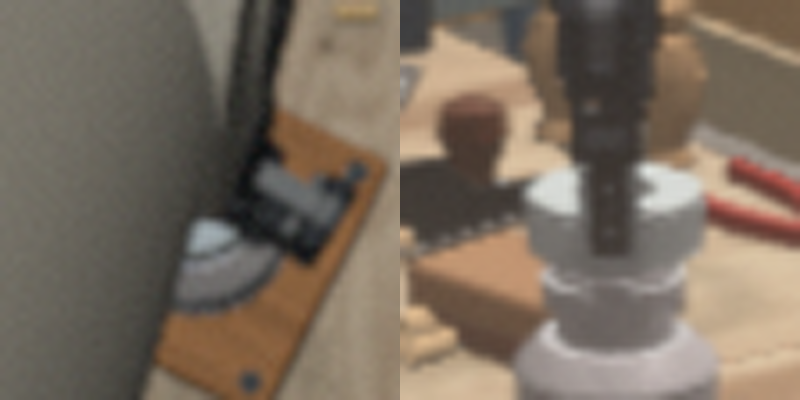

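The side crop shows the ring (525–706, centre 615) centred over the neck (542–688, centre 615). I lower it gently.

Request:
{"op": "carry_out", "data": {
  "moves": [
    [-0.0003,-0.0008,0.003,0,0.05],
    [-0.0003,-0.0008,0.005,0,0.05],
    [-0.0003,-0.0008,0.007,0,0.05],
    [-0.0003,-0.0008,0.009,0,0.05],
    [-0.0003,-0.0008,0.01,0,0.05],
    [-0.0003,-0.0008,0.011,0,0.05],
    [-0.0003,-0.0008,0.0115,0,0.05],
    [-0.0003,-0.0008,0.0115,0,0.05]
  ]
}}

```text
clock: 19.3
tcp_pos: [0.5948, 0.0546, 0.2649]
orientation: [0.897, 3.01, 0.002]
contact_force: [-3.4, -0.2, 11.1]
grip_width: 0.0645
gripper_force: 30.8
```

```bash
python3 st.py
```

```text
t 19.3 p [0.5948 0.0546 0.2649] j7 1.231 yawx 146.8 tilt [0.0011 0.0009] Fw [-3.41 -0.22 11.11] Ft [  2.73  -2.03 -11.11] Mw [0.288 0.69  0.048] w 0.0645 gf 30.760460574383615
```

Request:
{"op": "carry_out", "data": {
  "moves": [
    [0,0,-0.0007,0,0.05],
    [0,0,-0.0007,0.06,0.05],
    [0,0,-0.0007,0.12,0.05],
    [0,0,-0.0007,0.175,0.05],
    [0,0,-0.0004,0.175,0.05],
    [0,0,-0.0002,0.175,0.05],
    [0,0,0,0.175,0.05],
    [0,0,0,0.175,0.05]
  ]
}}

```text
clock: 20.1
tcp_pos: [0.5944, 0.0549, 0.2646]
orientation: [-1.156, -2.921, -0.002]
contact_force: [-4.2, 0.5, 8.6]
grip_width: 0.0645
gripper_force: 30.7
```

```bash
python3 st.py
```

```text
t 20.1 p [0.5944 0.0549 0.2646] j7 1.09 yawx 136.8 tilt [-0.0002  0.0011] Fw [-4.2   0.47  8.6 ] Ft [ 3.4  -2.53 -8.6 ] Mw [0.293 0.822 0.176] w 0.0645 gf 30.65289001475321
```

Request:
{"op": "carry_out", "data": {
  "moves": [
    [0.0006,-0.0006,-0.0007,0,0.05],
    [0.0006,-0.0006,-0.0007,0.06,0.05],
    [0.0006,-0.0006,-0.0007,0.12,0.05],
    [0.0006,-0.0006,-0.0007,0.175,0.05],
    [0.0006,-0.0006,-0.0004,0.175,0.05],
    [0.0006,-0.0006,-0.0002,0.175,0.05],
    [0.0006,-0.0006,0,0.175,0.05],
    [0.0006,-0.0006,0,0.175,0.05]
  ]
}}

```text
clock: 20.9
tcp_pos: [0.5936, 0.055, 0.2636]
orientation: [-1.406, -2.809, -0.0]
contact_force: [0.4, 0.6, -0.6]
grip_width: 0.0644
gripper_force: 29.6
```

```bash
python3 st.py
```

```text
t 20.9 p [0.5936 0.055  0.2636] j7 0.95 yawx 126.8 tilt [0.     0.0002] Fw [ 0.45  0.64 -0.58] Ft [0.24 0.74 0.58] Mw [ 0.108 -0.07  -0.026] w 0.0644 gf 29.61764753476018
```

Request:
{"op": "carry_out", "data": {
  "moves": [
    [0,0,0.0005,0,0.05],
    [0,0,0.001,0,0.05],
    [0,0,0.0015,0,0.05],
    [0,0,0.002,0,0.05],
    [0,0,0.0025,0,0.05],
    [0,0,0.0025,0,0.05],
    [0,0,0.0025,0,0.05],
    [0,0,0.0025,0,0.05]
  ]
}}

```text
clock: 21.7
tcp_pos: [0.5935, 0.055, 0.2612]
orientation: [1.407, 2.809, 0.0]
contact_force: [0.6, 1.7, -1.0]
grip_width: 0.0647
gripper_force: 29.6
```

```bash
python3 st.py
```

```text
t 21.7 p [0.5935 0.055  0.2612] j7 0.952 yawx 126.8 tilt [0.0001 0.0001] Fw [ 0.6   1.66 -1.  ] Ft [0.97 1.48 1.  ] Mw [ 0.288 -0.162  0.02 ] w 0.0647 gf 29.613558026903775
```

Request:
{"op": "carry_out", "data": {
  "moves": [
    [0,0.0003,0.0005,0,0.05],
    [0,0.0003,0.001,0,0.05],
    [0,0.0003,0.0015,0,0.05],
    [0,0.0003,0.002,0,0.05],
    [0,0.0003,0.0025,0,0.05],
    [0,0.0003,0.003,0,0.05],
    [0,0.0003,0.003,0,0.05],
    [0,0.0003,0.003,0,0.05]
  ]
}}

```text
clock: 22.5
tcp_pos: [0.5937, 0.055, 0.2581]
orientation: [-1.407, -2.809, 0.0]
contact_force: [0.1, 0.3, -1.0]
grip_width: 0.0642
gripper_force: 29.6
```

```bash
python3 st.py
```

```text
t 22.5 p [0.5937 0.055  0.2581] j7 0.954 yawx 126.8 tilt [-0.0002 -0.0001] Fw [ 0.14  0.29 -0.97] Ft [0.15 0.29 0.97] Mw [ 0.097 -0.071 -0.004] w 0.0642 gf 29.621410610270686
```

Request:
{"op": "carry_out", "data": {
  "moves": [
    [0,0,0.0007,0,0.05],
    [0,0,0.0014,0,0.05],
    [0,0,0.0021,0,0.05],
    [0,0,0.0028,0,0.05],
    [0,0,0.0034,0,0.05],
    [0,0,0.004,0,0.05],
    [0,0,0.0043,0,0.05],
    [0,0,0.0043,0,0.05]
  ]
}}

```text
clock: 23.3
tcp_pos: [0.5937, 0.055, 0.254]
orientation: [-1.407, -2.809, -0.0]
contact_force: [-1.0, -0.2, 2.5]
grip_width: 0.0642
gripper_force: 29.9
```

```bash
python3 st.py
```

```text
t 23.3 p [0.5937 0.055  0.254 ] j7 0.958 yawx 126.8 tilt [-0.      0.0001] Fw [-1.05 -0.2   2.49] Ft [ 0.46 -0.96 -2.49] Mw [0.107 0.152 0.029] w 0.0642 gf 29.910751645074924
```

Request:
{"op": "carry_out", "data": {
  "moves": [
    [0,0,0.0008,0,0.05],
    [0,0,0.0016,0,0.05],
    [0,0,0.0022,0.06,0.05],
    [0,0,0.0024,0.13,0.05],
    [0,0,0.0024,0.2,0.05],
    [0,0,0.0024,0.27,0.05],
    [0,0,0.0024,0.34,0.05],
    [0,0,0.0024,0.34,0.05]
  ]
}}

```text
clock: 24.1
tcp_pos: [0.5943, 0.0551, 0.2519]
orientation: [1.862, 2.528, 0.001]
contact_force: [0.2, 0.9, 4.8]
grip_width: 0.0646
gripper_force: 30.2
```

```bash
python3 st.py
```

```text
t 24.1 p [0.5943 0.0551 0.2519] j7 0.688 yawx 107.3 tilt [ 0.0016 -0.0004] Fw [0.22 0.86 4.76] Ft [ 0.75  0.48 -4.76] Mw [ 0.088  0.028 -0.077] w 0.0646 gf 30.220703283848707
```

Request:
{"op": "carry_out", "data": {
  "moves": [
    [0,0,0,0.07,0.05],
    [0,0,0,0.14,0.05],
    [0,0,0,0.21,0.05],
    [0,0,0,0.28,0.05],
    [0,0,0,0.35,0.05],
    [0,0,0,0.42,0.05],
    [0,0,0,0.49,0.05],
    [0,0,0,0.49,0.05]
  ]
}}

```text
clock: 24.9
tcp_pos: [0.5943, 0.0551, 0.2519]
orientation: [2.42, 2.002, 0.001]
contact_force: [0.2, 0.5, 4.6]
grip_width: 0.0643
gripper_force: 30.3
```

```bash
python3 st.py
```

```text
t 24.9 p [0.5943 0.0551 0.2519] j7 0.294 yawx 79.2 tilt [ 0.0014 -0.0003] Fw [0.19 0.47 4.65] Ft [ 0.49  0.11 -4.65] Mw [ 0.193  0.043 -0.049] w 0.0643 gf 30.291409087803913
```

Request:
{"op": "carry_out", "data": {
  "moves": [
    [0,0,0,0.07,0.05],
    [0,0,0,0.14,0.05],
    [0,0,0,0.21,0.05],
    [0,0,0,0.28,0.05],
    [0,0,0,0.35,0.05],
    [0,0,0,0.38,0.05],
    [0,0,0,0.38,0.05],
    [0,0,0,0.38,0.05]
  ]
}}

```text
clock: 25.7
tcp_pos: [0.5942, 0.055, 0.2519]
orientation: [2.753, 1.512, 0.002]
contact_force: [0.4, 1.2, 5.2]
grip_width: 0.0644
gripper_force: 30.2
```

```bash
python3 st.py
```

```text
t 25.7 p [0.5942 0.055  0.2519] j7 -0.015 yawx 57.5 tilt [ 0.0013 -0.0003] Fw [0.37 1.16 5.15] Ft [ 1.18 -0.3  -5.15] Mw [ 0.075 -0.019 -0.087] w 0.0644 gf 30.232303117081756
```

Request:
{"op": "carry_out", "data": {
  "moves": [
    [0,0,0,0.02,0.05],
    [0,0,0,0.04,0.05],
    [0,0,0,0.06,0.05],
    [0,0,0,0.08,0.05],
    [0,0,0,0.08,0.05],
    [0,0,0,0.08,0.05],
    [0,0,0,0.08,0.05],
    [0,0,0,0.08,0.05]
  ]
}}

```text
clock: 26.5
tcp_pos: [0.5941, 0.055, 0.2519]
orientation: [2.813, 1.398, 0.002]
contact_force: [0.9, 1.4, 5.0]
grip_width: 0.0643
gripper_force: 30.3
```

```bash
python3 st.py
```

```text
t 26.5 p [0.5941 0.055  0.2519] j7 -0.083 yawx 52.9 tilt [ 0.0011 -0.0001] Fw [0.94 1.37 5.01] Ft [ 1.66 -0.07 -5.01] Mw [ 0.087 -0.099 -0.   ] w 0.0643 gf 30.284479170368286
```

Request:
{"op": "carry_out", "data": {
  "moves": [
    [0,0,0,0.02,0.05],
    [0,0,0,0.04,0.05],
    [0,0,0,0.06,0.05],
    [0,0,0,0.07,0.05],
    [0,0,0,0.07,0.05],
    [0,0,0,0.07,0.05],
    [0,0,0,0.07,0.05],
    [0,0,0,0.07,0.05]
  ]
}}

```text
clock: 27.3
tcp_pos: [0.5941, 0.0549, 0.2518]
orientation: [2.86, 1.299, 0.001]
contact_force: [0.1, 0.0, 6.0]
grip_width: 0.064
gripper_force: 30.3
```

```bash
python3 st.py
```

```text
t 27.3 p [0.5941 0.0549 0.2518] j7 -0.141 yawx 48.9 tilt [ 0.001  -0.0002] Fw [0.14 0.03 5.98] Ft [ 0.12  0.09 -5.98] Mw [0.072 0.032 0.06 ] w 0.064 gf 30.29811912216246
```

Request:
{"op": "carry_out", "data": {
  "moves": [
    [0,0,0,0.02,0.05],
    [0,0,0,0.04,0.05],
    [0,0,0,0.06,0.05],
    [0,0,0,0.06,0.05],
    [0,0,0,0.06,0.05],
    [0,0,0,0.06,0.05],
    [0,0,0,0.06,0.05],
    [0,0,0,0.06,0.05]
  ]
}}

```text
clock: 28.1
tcp_pos: [0.5941, 0.0549, 0.2519]
orientation: [2.898, 1.212, 0.001]
contact_force: [-0.4, 0.5, 6.3]
grip_width: 0.0641
gripper_force: 30.3
```

```bash
python3 st.py
```

```text
t 28.1 p [0.5941 0.0549 0.2519] j7 -0.191 yawx 45.4 tilt [ 0.001  -0.0001] Fw [-0.39  0.55  6.27] Ft [ 0.12 -0.66 -6.27] Mw [ 0.026 -0.02  -0.026] w 0.0641 gf 30.29782609868562
```

Request:
{"op": "carry_out", "data": {
  "moves": [
    [0,0,0,0.02,0.05],
    [0,0,0,0.04,0.05],
    [0,0,0,0.06,0.05],
    [0,0,0,0.06,0.05],
    [0,0,0,0.06,0.05],
    [0,0,0,0.06,0.05],
    [0,0,0,0.06,0.05],
    [0,0,0,0.06,0.05]
  ]
}}

```text
clock: 28.9
tcp_pos: [0.5942, 0.0553, 0.2519]
orientation: [2.933, 1.126, 0.002]
contact_force: [-0.2, 0.7, 6.2]
grip_width: 0.0644
gripper_force: 30.3
```

```bash
python3 st.py
```

```text
t 28.9 p [0.5942 0.0553 0.2519] j7 -0.241 yawx 42.0 tilt [0.0013 0.0003] Fw [-0.21  0.67  6.17] Ft [ 0.3  -0.63 -6.17] Mw [ 0.21  -0.087  0.104] w 0.0644 gf 30.296785055834334
```

Request:
{"op": "carry_out", "data": {
  "moves": [
    [0,0,0,0.02,0.05],
    [0,0,0,0.03,0.05],
    [0,0,0,0.04,0.05],
    [0,0,0,0.04,0.05],
    [0,0,0,0.04,0.05],
    [0,0,0,0.04,0.05],
    [0,0,0,0.04,0.05],
    [0,0,0,0.04,0.05]
  ]
}}

```text
clock: 29.7
tcp_pos: [0.5945, 0.0557, 0.2519]
orientation: [-2.954, -1.068, -0.003]
contact_force: [1.4, 2.0, 5.2]
grip_width: 0.0642
gripper_force: 30.3
```

```bash
python3 st.py
```

```text
t 29.7 p [0.5945 0.0557 0.2519] j7 -0.274 yawx 39.8 tilt [0.0016 0.0008] Fw [1.37 1.98 5.23] Ft [ 2.33 -0.64 -5.23] Mw [ 0.446 -0.284  0.18 ] w 0.0642 gf 30.26203518966213
```

Request:
{"op": "carry_out", "data": {
  "moves": [
    [0,0,0,0.02,0.05],
    [0,0,0,0.03,0.05],
    [0,0,0,0.03,0.05],
    [0,0,0,0.03,0.05],
    [0,0,0,0.03,0.05],
    [0,0,0,0.03,0.05],
    [0,0,0,0.03,0.05],
    [0,0,0,0.03,0.05]
  ]
}}

```text
clock: 30.5
tcp_pos: [0.5945, 0.0558, 0.2519]
orientation: [-2.97, -1.024, -0.003]
contact_force: [2.2, 1.7, 5.4]
grip_width: 0.0642
gripper_force: 30.3
```

```bash
python3 st.py
```

```text
t 30.5 p [0.5945 0.0558 0.2519] j7 -0.3 yawx 38.0 tilt [0.0017 0.0007] Fw [2.25 1.72 5.4 ] Ft [ 2.84  0.03 -5.39] Mw [ 0.613 -0.376  0.331] w 0.0642 gf 30.294777170056477
```

Request:
{"op": "carry_out", "data": {
  "moves": [
    [0,0,0,0.012,0.05],
    [0,0,0,0.012,0.05],
    [0,0,0,0.012,0.05],
    [0,0,-0.0003,0.012,0.05],
    [0,0,-0.0005,0.012,0.05],
    [0,0,-0.0005,0.012,0.05],
    [0,0,-0.0005,0.012,0.05],
    [0,0,-0.0005,0.012,0.05]
  ]
}}

```text
clock: 31.3
tcp_pos: [0.5945, 0.0559, 0.252]
orientation: [2.976, 1.006, 0.003]
contact_force: [4.9, 3.9, 1.3]
grip_width: 0.0642
gripper_force: 29.9
```

```bash
python3 st.py
```

```text
t 31.3 p [0.5945 0.0559 0.252 ] j7 -0.31 yawx 37.3 tilt [0.0016 0.0005] Fw [4.93 3.94 1.29] Ft [ 6.32 -0.14 -1.28] Mw [ 0.612 -0.967  0.4  ] w 0.0642 gf 29.85112942289561
```

Request:
{"op": "carry_out", "data": {
  "moves": [
    [0,0,0,0,0.07],
    [0,0,0,0,0.085],
    [0,0,0,0,0.085],
    [0,0,0,0,0.085],
    [0,0,-0.01,0,0.085],
    [0,0,-0.04,0,0.085],
    [0,0,-0.08,0,0.085],
    [0,0,-0.12,0,0.085]
  ]
}}

```text
clock: 32.1
tcp_pos: [0.5934, 0.0547, 0.3737]
orientation: [2.977, 1.003, -0.001]
contact_force: [0.9, 1.0, 0.6]
grip_width: 0.0852
gripper_force: 0.0
```

Request:
{"op": "carry_out", "data": {
  "moves": [
    [0,0.04,-0.02,0,0.085],
    [0,0.08,-0.02,0,0.085],
    [0,0.12,-0.02,0,0.085],
    [0,0.15,-0.02,0,0.085],
    [0,0.15,-0.02,0,0.085],
    [0,0.15,-0.02,0,0.085],
    [0,0.15,-0.02,0,0.085],
    [0,0.15,-0.02,0,0.085]
  ]
}}

```text
clock: 32.9
tcp_pos: [0.6844, -0.0628, 0.392]
orientation: [-2.975, -1.007, 0.0]
contact_force: [-0.9, 0.2, 0.2]
grip_width: 0.0847
gripper_force: 0.0
```

```bash
python3 look.py d6 205 180 60 215 150 50
```

```text
[-0.675  0.802  1.163  1.583 -0.763  1.273 -0.305] [ 0.6844 -0.0628  0.392 ] [[0.7946, 0.6072, -0.0004], [0.6072, -0.7946, 0.0007], [0.0001, -0.0008, -1.0]] [-0.9  0.2  0.2] [ 0.02  0.01 -0.01]
```

View pics/d6.png

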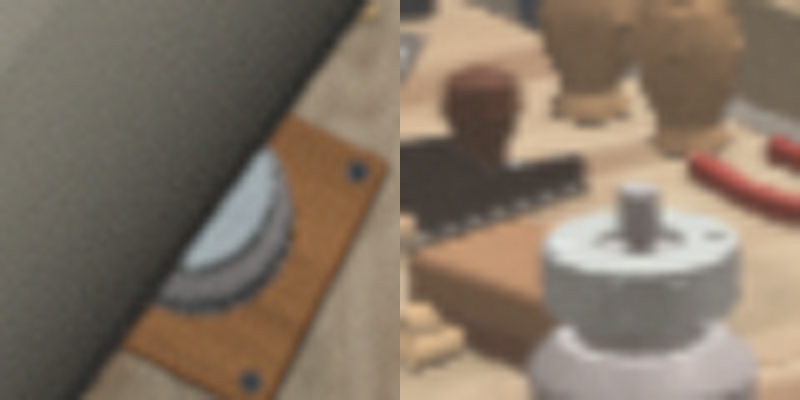

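The ring sits level over the disk (x 543–740), with the knob through its hole at (640,215) and the robot clear. The stop was felt at about 0.4 N m.

```bash
python3 -c "
from bench import r
print(r.hand_in())"
```

```text
the job is handed in; nothing more can be done
None
```

I closed the canister and handed the job in at about 33 s: the disk is seated on the seal, and the ring is screwed clockwise to its stop at about 0.4 N m and let go. The last side view shows the ring level, and the hand-in gave no verdict.

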